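Open the hasped filler of a laundry dosing tank whose thread hand is unknown

ROBOT

A 6-joint arm with a two-finger parallel gripper is mounted at the origin on the work surface. World frame = base frame: x ahead of the robot, y to its left, z up, the work surface at z = 0. Lengths are in m, angles in degrees, forces in N, time in s.
With the tool pointing down it reaches from about 0.275 to 0.825 m from the base axis. Payload 5.2 kg.
Tool frame: the origin (TCP) lies at the very end of the fingers, on their centre line; the grasp point (between the pads) lies 19 mm behind it (env.grip_point_offset is the distance from the TCP to the grasp point, in m); z points along the fingers, y is the line along which they close (so a half turn about z gives the same grasp; the last joint's range is limited). The gripper opens to 93 mm and grips with 3 to 60 N. Pads are 15 mm wide; open, the fingers measure 128 mm over their backs; the gripper's body (75 mm by 188 mm) begins 65 mm behind the grasp point.
Start: joints at [63.954, 14.817, 87.949, -0, 77.235, -11.62], TCP at [0.137, 0.533, 0.219] pointing down, gripper open.
Joint ranges: [-179.93, 179.93], [-52.35, 119.4], [10.71, 147.94], [-69.91, 249.91], [12.55, 155.21], [-178.61, 178.61]. Speed limits (degrees/s): [147.25, 147.25, 180, 180, 180, 180].

INTERFACE

Orientations are given as a 3x3 rotation matrix whose columns are the frame's x, y, z axes.
In Python, from bench import sensors, get_image, camera_info, ticket, env gives the robot as it stands.
- The arm moves only by the shell command python3 -m inch 'ROWS'. ROWS is JSON, one flat list of numbers, 7 for each row, row after row: the shift along the tool's x, y, z in cm, then the turn, a rotation vector about the tool's x, y, z in rad, then the opening in per cent of the stroke, from 0 (shut) to 100 (fully open). In form: [x, y, z, ax, ay, az, fingers, x, y, z, ax, ay, az, fingers, ...]. A call has 1 to 5 rows; each row shifts and turns the commanded pose from where the row before left it, along the tool's axes as they then stand; what a row does not reach is not made up. A row lasts 1/10 s, in which the tool goes at most 50 mm and 8.59 degrees, less where a joint would pass 70% of its speed; a pose out of reach is approached as far as the arm can. A call with a gripper value outside its range is refused whole. The fingers move at their own pace and stop on an object; the grip force is fixed at half the most. Time passes only in rows, so rows that do not move let the fingers close. It gives the time, the measured TCP pose, the force, the opening and the grip force at its end, in the units of the state.
- sensors.read_state(): the state, without advancing time (a new reading comes with each control period).
- get_image(name): name is "scene" or "top"; returns (picture, depth): 384x512x3 uint8, red, green, blue; 384x512 float32, m along the optical axis (not along the pixel's ray), 0 where there is no reading.
- camera_info(name): a dict with "fx", "fy", "cx", "cy" (pixels), "R" (3x3) and "t" (3): a world point X has camera coordinates R X + t. Camera axes: x right, y down, z forward; pixel columns grow to the right and rows downward; lengths in m; the calibration is good to about 2 mm. A picture is of the moment at which its call begins. camera_info takes no time and is no camera call.
- ticket.hand_in(): hands the job in; it is judged then, once.
The state is a dict: "time_s": time; "joint_pos": joint angles; "qvel": joint speeds; "joint_torque": joint torques, N m; "ee_pos": TCP position; "tcp_rot": TCP orientation; "force": force on the tool from outside, world axes, zero at the start; "ft_torque": the same for the moment, N m; "opening": finger opening in m; "finger_force": force on a finger pad.
Only numpy, scipy, OpenCV 4.12 (cv2) and the standard library are available. Lean on these libraries where they do the work, as an engineer would, in place of code of your own. Each camera call takes 0.05 s, during which the arm holds its last target. There are 200 camera calls.

TASK

Get the filler open on the white dosing tank: swing the steel safety hasp up off its staple and right over to the back, then unscrew the winged cap that was under it. The tank's two necks are cut with opposite-hand threads to keep the two products apart and nothing shows which is which, so find out by trying which way this cap loosens. Lift the cap off and finish while still holding it, level, straight over its own neck and a good 6 cm above where it sat, with the hasp left thrown back, the other filler cap left screwed on, and the other things on the counter left where they stand.

Things in the scene. Friction and masses are not known exactly. Their poses are not given: they have to be found in the camera images.
- tank: Fixed white twin dosing tank, 160 (x) x 310 (y) x 140 mm high; origin at the centre of its underside; x points roughly away from the robot (near long wall at x = -80). Two open wells in its top, 140 x 140 mm inside, centred at y = +75 and -75, walls 10 mm, rim 140 mm up, floor 85 mm up. A filler neck with a black winged cap stands in the middle of each. The hasp crosses the y = +75 well.
- hasp (a joint): Angle (rad) of the steel hasp, a strap 20 x 4 mm hinged along the tank's y on its far rim. 0 = shut, level over the cap, slot over the staple (16 mm above the near rim, 30 mm from the tab); 1.57 = upright; stop at 3.6 = thrown back behind the tank. Swings freely, light drag, 0.12 kg, no lock: below upright it falls shut, past upright it falls back to its stop by itself in about 2 s.
- hasp_tab (a point): Grip point of the upturned thumb tab at the hasp's free end: plate 20 mm wide (along the hinge axis), 4 mm thick, 18 mm tall above the strap. The point is 180 mm from the hinge axis, 10 mm above the strap's middle; shut, it is 25 mm outside the tank's near wall, 153 mm above the counter, free underneath. Pinched across its 20 mm width, the tab turns between the pads as the hasp swings.
- hasp_hinge (a point): Point on the hasp's hinge axis, middle of the strap, 143.5 mm above the counter, 75 mm beyond the cap's axis along the tank's +x.
- cap: Black winged screw cap under the hasp, 70 g: round skirt 58 mm across, 23 mm high, and on it a grip wing 14 mm thick (cap's x), 48 mm long (cap's y), 26 mm high. Origin on its axis at the skirt's lower edge, z up; screwed on, the origin is 89 mm and the wing's top 138 mm above the counter. Its thread may be right-hand (loosens counter-clockwise from above) or left-hand (clockwise).
- cap_grip (a point): Point on the cap's axis in the middle of the wing, 38 mm above the cap's origin, 15 mm above the skirt's top face, 11 mm under the wing's top; pinch here across the 14 mm. Seated, the wing is within 0.05 rad of the tank's y axis, so fingers close along the tank's x.
- filler (a point): Centre of the top of the neck under the hasp, fixed, 18 mm above the seated cap's origin. Quarter-turn thread: the loosening way the cap turns freely without lifting, is released 58 to 84 degrees from its start (aim for 70) and stops near 87; the other way it stops hard within 13 degrees, the moment then rising steeply. It cannot be pulled off unreleased; released, it lifts straight off with 1 to 2 mm of play.
- cap2: The like cap on the other neck (tank y = -75), no hasp; stays screwed on. Origin as for the cap.
- cup: Bystander: loose green ceramic cup, 80 mm across, 90 mm high, at the tank's -y end; origin at its underside.
- lint_tin: Bystander: loose round aluminium lint tin with lid, 91 mm across, 104 mm high, at the tank's +y end; origin at its underside.
- clothespin1: Bystander: loose wooden clothespin lying in front of the tank, 72 x 12 x 10 mm, origin at its underside.
- clothespin2: Bystander: loose wooden clothespin lying behind the tank, 72 x 12 x 10 mm, origin at its underside.
- clothes_brush: Bystander: loose wooden clothes brush, 150 x 48 x 42 mm, bristles down, to the robot's right; origin at its underside.
- bottle: Bystander: loose white plastic bottle, 68 mm across, 190 mm high, to the robot's left; origin at its underside.
- dryer_ball_center (a point): Centre of the bystander dryer ball, 68 mm across, in a small white tray (110 x 110 x 45 mm) to the robot's right.
There are look-alikes about, which are no part of the job. Leave any pink or turquoise look-alike of the cap alone.

How it is judged (in metres and radians):
On the way, in this order (a step that is already met when the one before it is completed fails the run):
1. the hasp is thrown right back while the cap is still on its neck (value of joint hasp above 2.8 rad and z of cap in the frame of tank below 0.099 m), for 0.2 s.
2. the cap is off its neck in the gripper, with the hasp still back (z of cap in the frame of tank above 0.109 m and contact force between the fingers and cap above 0.5 N and value of joint hasp above 2.8 rad), for 0.1 s.
At the end, for the whole second after the job is handed in: Cap gripped (over 0.5 N), still, level within 0.3 rad, within 40 mm of over its neck, 45 mm or more above its seat, clear of the tank; hasp beyond 2.8 rad; other cap moved under 12 mm, ball under 60 mm, other bystanders under 30 mm (z of cap in the frame of tank above 0.134 m and horizontal distance between cap and filler below 0.04 m and angle between cap's own z axis and vertical below 0.3 rad and contact force between the fingers and cap above 0.5 N and contact force between cap and tank below 0.1 N and linear speed of cap below 0.03 m/s and value of joint hasp above 2.8 rad and distance of each of cup, lint_tin, clothespin1, clothespin2, clothes_brush, bottle from where it was at the start of the episode below 0.03 m and distance of dryer_ball_center from where it was at the start of the episode below 0.06 m and distance of cap2 from where it was at the start of the episode below 0.012 m); the arm keeps its last pose, push and grip.
It fails at once if the other filler cap is disturbed (12 mm) (distance of cap2 from where it was at the start of the episode above 0.012 m).
It fails at once if a bystander is pushed away (30 mm; the ball 60 mm) (distance of any of cup, lint_tin, clothespin1, clothespin2, clothes_brush, bottle from where it was at the start of the episode above 0.03 m or distance of dryer_ball_center from where it was at the start of the episode above 0.06 m).
It also fails if it takes over 51 s, if anything falls off the work surface, if the arm or the gripper's body presses on something with over 40 N, if the wrist force passes 120 N, or if a joint passes its speed limit or range.

## Working session

There is one attempt and no reset: what is moved stays moved. The work goes in short steps, Python scripts to look and compute and a shell command to move; the robot and the scene stay as the last step left them, time stands still between calls to the robot, and variables do not carry over. Pictures are saved under pics/ and viewed, at most 10 in all, crops included, and the job is handed in when it is done.

```bash
mkdir -p pics; ls
cat > h.py <<'E'
import numpy as np, cv2
from bench import sensors,get_image,camera_info,env
def grab(n,tag):
    im,d=get_image(n); cv2.imwrite(f'pics/{tag}.png',im[:,:,::-1]); np.savez(f'pics/{tag}.npz',im=im,d=d); return im,d
def pts(n,d):
    c=camera_info(n); v,u=np.indices(d.shape)
    P=np.stack([(u-c['cx'])/c['fx']*d,(v-c['cy'])/c['fy']*d,d],-1)
    return (P-np.array(c['t']))@np.array(c['R'])
def proj(n,X):
    c=camera_info(n); q=np.array(c['R'])@X+c['t']; return q[0]/q[2]*c['fx']+c['cx'],q[1]/q[2]*c['fy']+c['cy']
E
python3 - <<'E'
from h import *
for n in('top','scene'):
    grab(n,n+'1'); c=camera_info(n); print(n,c['fx'],-np.array(c['R']).T@c['t'])
s=sensors.read_state(); print(s['time_s'],s['tcp_rot'],s['ee_pos'],s['opening'],env.grip_point_offset)
E
```

```text
pics
top 364.73191220142763 [ 0.48876442 -0.00645011  1.2556737 ]
scene 450.8407312123771 [1.24826376 0.36920256 1.22448578]
0.1 [[-9.68473011e-01  2.49117572e-01 -6.79921858e-04]
 [ 2.49118325e-01  9.68471956e-01 -1.45963743e-03]
 [ 2.94863920e-04 -1.58300045e-03 -9.99998704e-01]] [0.13678389 0.53222004 0.21792255] 0.09269034797431157 0.0188
```

View pics/top1.png

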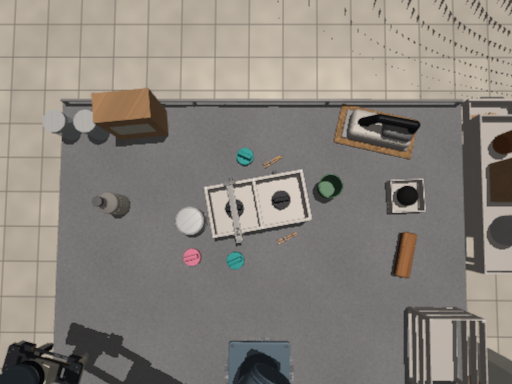

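View pics/scene1.png

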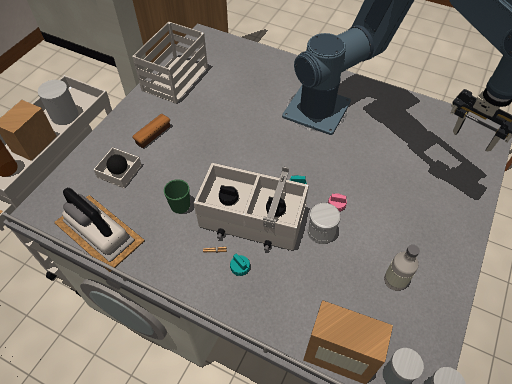

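The top view shows the tank centred near (258,204), turned by about 10°. The hasp runs from the far rim (231,180) to the tab (238,240), with the cap under it at (234,208). cap2 is at (281,200), the lint tin at (190,221) and the cup at (329,187).

Run:
```python
from h import *
z=np.load('pics/top1.npz'); im,d=z['im'],z['d']; P=pts('top',d)
v,u=np.indices(d.shape); box=(u>198)&(u<318)&(v>162)&(v<248)
m=box&(abs(P[...,2]-.14)<.006)&(im.min(-1)>150)
xy=P[m][:,:2].astype(np.float32); print(m.sum(),P[m][:,2].mean())
r=cv2.minAreaRect(xy); print(r)
# caps: dark pixels in wells
for (a,b,c,e) in((222,246,196,220),(270,292,188,212)):
    k=(u>a)&(u<b)&(v>c)&(v<e)&(im.max(-1)<50); q=P[k]; print(k.sum(),q.mean(0),np.median(q[:,2]),q[:,2].max())
k=(u>222)&(u<248)&(v>174)&(v<248)&(P[...,2]>.149); q=P[k]; print('hasp',k.sum(),q[np.argmin(q[:,0])],q[np.argmax(q[:,0])],q[:,2].max())
xy=q[:,:2].astype(np.float32); print(cv2.minAreaRect(xy),cv2.fitLine(xy,2,0,.01,.01).ravel())
z=np.load('pics/scene1.npz'); im,d=z['im'],z['d']; P=pts('scene',d);v,u=np.indices(d.shape)
m=(u>185)&(u<315)&(v>155)&(v<250)&(abs(P[...,2]-.14)<.006)&(im.min(-1)>120)
print('scene',m.sum(),cv2.minAreaRect(P[m][:,:2].astype(np.float32)))
big=cv2.resize(np.load('pics/top1.npz')['im'][150:270,170:350,::-1],None,fx=4,fy=4,interpolation=2);cv2.imwrite('pics/crop1.png',big)
```

```text
1001 0.1405123632828094
((0.5490480661392212, 0.0031790882349014282), (0.17790716886520386, 0.30937010049819946), 10.976998329162598)
49 [0.54072198 0.07964431 0.12769348] 0.1350573038890395 0.13922698327505434
62 [ 0.56530255 -0.05994727  0.16303017] 0.13404728863011756 1.2556737046950872
hasp 47 [0.43995118 0.05096479 0.15796041] [0.62169582 0.08356129 0.1491147 ] 1.2556737046950872
((0.5349874496459961, 0.04316435009241104), (0.18464089930057526, 0.08203962445259094), 9.803254127502441) [0.97315574 0.23014756 0.51528114 0.06269073]
scene 1005 ((0.5492162108421326, 0.004351213574409485), (0.18544387817382812, 0.3100854754447937), 10.843778610229492)
```

View pics/crop1.png

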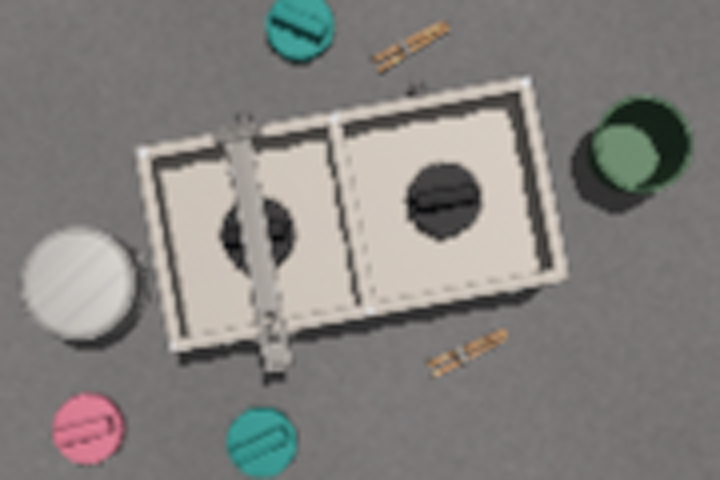

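Run:
```python
from h import *
a=np.radians(10.9); X=np.array([np.cos(a),np.sin(a)]); Y=np.array([-X[1],X[0]])
for n,lim in(('top',(198,318,162,248)),('scene',(185,315,155,250))):
    z=np.load(f'pics/{n}1.npz'); im,d=z['im'],z['d']; P=pts(n,d); v,u=np.indices(d.shape)
    box=(u>lim[0])&(u<lim[1])&(v>lim[2])&(v<lim[3])&(d>.3)
    L=np.stack([P[...,:2]@X,P[...,:2]@Y],-1)
    m=box&(abs(P[...,2]-.14)<.004)&(im.min(-1)>120)
    c0=np.array([.557,0])@np.stack([X,Y],1)
    l=L[m]-c0; 
    s=l[l[:,1]<.04]; r=cv2.minAreaRect(s.astype(np.float32)); print(n,'rim part',s.min(0),s.max(0),l.min(0),l.max(0),r)
    xc=(np.percentile(s[:,0],1)+np.percentile(s[:,0],99))/2; yc=(np.percentile(l[:,1],1)+np.percentile(l[:,1],99))/2
    C=X*(xc+c0[0])+Y*(yc+c0[1]); print('centre',C,'cap',C+.075*Y,'tab',C+.075*Y-.105*X)
    k=box&(im.max(-1)<70)&(P[...,2]>.09)&(P[...,2]<.142); l=L[k]-c0
    for t in(l[:,1]>0,l[:,1]<0):
        q=P[k][t]; w=q[:,2]>.13; print('dark',len(q),q[:,:2].mean(0),w.sum(),q[w][:,:2].mean(0))
    k=box&(P[...,2]>.148)&(P[...,2]<.17); q=P[k]; l=L[k]-c0; print('hi',len(q),q[l[:,0]<-.09].mean(0), l[l[:,0]<-.09].min(0),l[l[:,0]<-.09].max(0))
```

```text
top rim part [-0.07811568 -0.15049547] [0.08166439 0.03954777] [-0.10117761 -0.15049547] [0.08405337 0.15942185] ((0.0017953664064407349, -0.05544058978557587), (0.1905144453048706, 0.15900546312332153), 89.73412322998047)
centre [0.5578154  0.00464742] cap [0.54363325 0.07829432] tab [0.44052758 0.0584393 ]
dark 146 [0.5511077  0.08205724] 49 [0.55208666 0.0763672 ]
dark 269 [ 0.57857373 -0.07428279] 81 [ 0.57893296 -0.06792194]
hi 68 [0.44197823 0.05756714 0.16171053] [-0.1052999   0.07137397] [-0.09320319  0.08926613]
scene rim part [-0.07863751 -0.14925516] [0.08413911 0.03989205] [-0.09722521 -0.14925516] [0.08481657 0.16081122] ((0.002516135573387146, -0.05441596359014511), (0.16249579191207886, 0.18923255801200867), 0.23901918530464172)
centre [0.55847697 0.00666382] cap [0.54429482 0.08031072] tab [0.44118915 0.0604557 ]
dark 225 [0.55580553 0.09235338] 53 [0.5524497  0.07912315]
dark 301 [ 0.58251741 -0.06275544] 69 [ 0.57569039 -0.06525636]
hi 122 [0.44337745 0.06240278 0.15629382] [-0.10385577  0.07217074] [-0.09030676  0.09166994]
```

Tank centre is about (.558,.005) with yaw 11°; the cap is at (.544,.079) and the tab at (.4415,.059). Both views agree, and the heights match the spec. I'm turning the tool and moving it above the tab.

```bash
python3 -m inch '[0,0,0,0,0,-0.148,100,0,0,0,0,0,-0.148,100,0,0,0,0,0,-0.148,100,-1.6,-4,0,0,0,0,100,-1.6,-4,0,0,0,0,100]' && python3 -m inch '[-1.6,-4,0,0,0,0,100,-1.6,-4,0,0,0,0,100,-1.6,-4,0,0,0,0,100,-1.6,-4,0,0,0,0,100,-1.6,-4,0,0,0,0,100]' && python3 -m inch '[-1.6,-4,0,0,0,0,100,-1.6,-4,0,0,0,0,100,-1.6,-4,0,0,0,0,100,-1.6,-4,0,0,0,0,100,0,0,0,0,0,0,100]'
cat >> h.py <<'E'
def rel(x,y,z):
    s=sensors.read_state(); R=s['tcp_rot']; print('t',s['time_s'],'pos',np.round(s['ee_pos'],4),'yaw_y',np.degrees(np.arctan2(R[1,1],R[0,1])),'tilt',R[2,:2],'F',np.round(s['force'],1),'M',np.round(s['ft_torque'],2),'open',s['opening'],'j',np.round(s['joint_pos'],1))
    print('tool shift cm',np.round(np.array(R).T@(np.array([x,y,z])-s['ee_pos'])*100,2))
E
python3 -c "
from h import *
rel(.4415,.059,.134)"
```

```text
time_s: 0.6
ee_pos: [0.1835, 0.4596, 0.2179]
tcp_rot: [[-0.981, -0.194, -0.001], [-0.194, 0.981, -0.001], [0.001, -0.001, -1.0]]
force: [0.7, -0.5, -0.2]
opening: 0.0932
finger_force: 0.0
time_s: 1.1
ee_pos: [0.3007, 0.2776, 0.2185]
tcp_rot: [[-0.982, -0.191, -0.0], [-0.191, 0.982, -0.0], [0.0, -0.0, -1.0]]
force: [0.7, -0.5, 0.0]
opening: 0.0932
finger_force: 0.0
time_s: 1.6
ee_pos: [0.3963, 0.1304, 0.2184]
tcp_rot: [[-0.983, -0.185, 0.001], [-0.185, 0.983, -0.002], [-0.0, -0.002, -1.0]]
force: [-0.3, 0.9, -0.4]
opening: 0.0935
finger_force: 0.0
t 1.6 pos [0.3963 0.1304 0.2184] yaw_y 100.6705718539609 tilt [-0.00043153 -0.00178435] F [-0.3  0.9 -0.4] M [ 0.07  0.06 -0.05] open 0.0934944576409914 j [ 2.900e+00  8.000e-01  1.046e+02 -1.000e-01  7.460e+01 -9.770e+01]
tool shift cm [-3.11 -7.84  8.46]
```

```bash
python3 -m inch '[-1,-2.6,0,0,0,-0.006,100,-1,-2.6,0,0,0,0,100,-1.1,-2.6,0,0,0,0,100,0,0,0,0,0,0,100,0,0,0,0,0,0,100]'
python3 - <<'E'
from h import *
rel(.4415,.059,.134)
im,d=grab('scene','s2'); cv2.imwrite('pics/s2c.png',cv2.resize(im[120:270,180:350,::-1],None,fx=4,fy=4,interpolation=2))
E
```

```text
time_s: 2.1
ee_pos: [0.4388, 0.0645, 0.2182]
tcp_rot: [[-0.981, -0.196, -0.002], [-0.196, 0.981, 0.001], [0.001, 0.001, -1.0]]
force: [-0.5, -0.1, 0.0]
opening: 0.0927
finger_force: 0.0
t 2.1 pos [0.4388 0.0645 0.2182] yaw_y 101.30486890965287 tilt [0.00138333 0.00101963] F [-0.5 -0.1  0. ] M [-0.    0.    0.02] open 0.09268333132109133 j [  -6.1    3.7  101.5    0.    74.9 -107.5]
tool shift cm [-0.17 -0.6   8.42]
```

View pics/s2c.png

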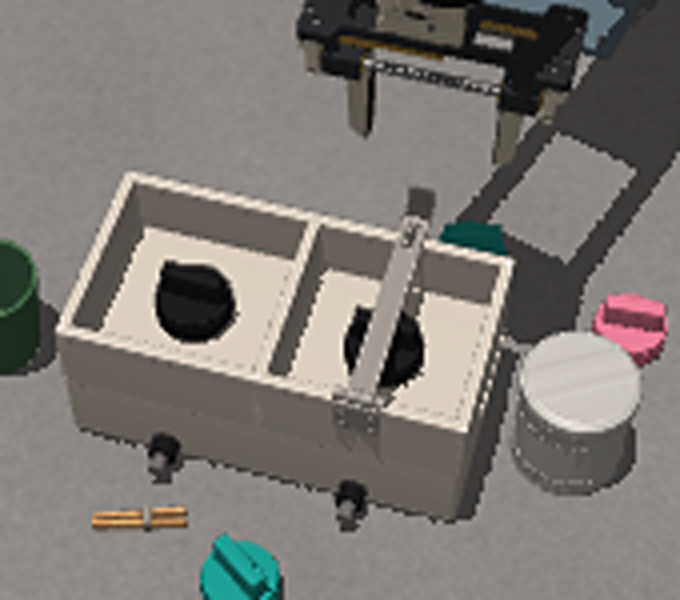

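The view shows the open fingers straddling the tab from above at (418,205) in the crop, with nothing in the way. I'm descending and closing.

```bash
python3 -m inch '[-0.1,-0.3,2.7,0,0,0,100,-0.1,-0.3,2.8,0,0,0,100,0,0,2.7,0,0,0,100,0,0,0,0,0,0,100,0,0,0,0,0,0,100]' && python3 -m inch '[0,0,0,0,0,0,0,0,0,0,0,0,0,0,0,0,0,0,0,0,0,0,0,0,0,0,0,0,0,0,0,0,0,0,0]'
python3 - <<'E'
from h import *
rel(.4415,.059,.134)
print(sensors.read_state()['finger_force'])
E
```

```text
time_s: 2.65
ee_pos: [0.442, 0.0594, 0.137]
tcp_rot: [[-0.98, -0.198, -0.001], [-0.198, 0.98, 0.0], [0.001, 0.001, -1.0]]
force: [-0.1, 0.3, 0.7]
opening: 0.0929
finger_force: 0.0
time_s: 3.15
ee_pos: [0.4427, 0.0584, 0.137]
tcp_rot: [[-0.98, -0.197, 0.001], [-0.197, 0.98, -0.0], [-0.001, -0.0, -1.0]]
force: [0.5, -0.0, 0.7]
opening: 0.0577
finger_force: 0.0
t 3.15 pos [0.4427 0.0584 0.137 ] yaw_y 101.35247091460536 tilt [-0.00052209 -0.0001517 ] F [ 0.5 -0.   0.7] M [ 0.07 -0.05 -0.  ] open 0.05770389696837754 j [  -6.9    8.6  108.3    0.    63.1 -108.2]
tool shift cm [0.11 0.08 0.3 ]
0.0
```

```bash
python3 -m inch '[0,0,0.1,0,0,0,0,0,0,0,0,0,0,0,0,0,0,0,0,0,0,0,0,0,0,0,0,0,0,0,0,0,0,0,0]' && python3 -m inch '[0,0,0,0,0,0,0,0,0,0,0,0,0,0,0,0,0,0,0,0,0]'
python3 - <<'E'
from h import *
rel(.4415,.059,.134)
print(sensors.read_state()['finger_force'])
# arc in tool axes: -x = outward X, -z = up ; tab at angle th
for a in range(0,116,5):
    t=np.radians(a); X=-180*np.cos(t)+10*np.sin(t); Z=180*np.sin(t)+10*np.cos(t); print(a,round((X+180)/-10,1),round((Z-10)/-10,1),end=' | ')
E
```

```text
time_s: 3.65
ee_pos: [0.442, 0.0609, 0.1355]
tcp_rot: [[-0.981, -0.195, -0.001], [-0.196, 0.981, 0.005], [-0.0, 0.005, -1.0]]
force: [-1.6, 8.2, 1.2]
opening: 0.0193
finger_force: 30.0
time_s: 3.95
ee_pos: [0.442, 0.0609, 0.1355]
tcp_rot: [[-0.981, -0.196, -0.001], [-0.196, 0.981, 0.004], [0.0, 0.005, -1.0]]
force: [-0.4, 10.2, 0.6]
opening: 0.0197
finger_force: 30.0
t 3.95 pos [0.442  0.0609 0.1355] yaw_y 101.31952643421866 tilt [2.75399472e-05 4.58283367e-03] F [-0.4 10.2  0.6] M [ 1.68  0.11 -0.05] open 0.01966864747121815 j [  -6.8    8.7  108.4    0.3   63.  -108.2]
tool shift cm [ 0.08 -0.17  0.15]
30.010987892746925
0 -0.0 -0.0 | 5 -0.2 -1.6 | 10 -0.4 -3.1 | 15 -0.9 -4.6 | 20 -1.4 -6.1 | 25 -2.1 -7.5 | 30 -2.9 -8.9 | 35 -3.8 -10.1 | 40 -4.9 -11.3 | 45 -6.0 -12.4 | 50 -7.2 -13.4 | 55 -8.5 -14.3 | 60 -9.9 -15.1 | 65 -11.3 -15.7 | 70 -12.8 -16.3 | 75 -14.3 -16.6 | 80 -15.9 -16.9 | 85 -17.4 -17.0 | 90 -19.0 -17.0 | 95 -20.6 -16.8 | 100 -22.1 -16.6 | 105 -23.6 -16.1 | 110 -25.1 -15.6 | 115 -26.5 -14.9 |
```

The tab is gripped at 19.7 mm, and the side force says it lies 2.5 mm further +y. Now I'm swinging it along the arc.

```bash
python3 -m inch '[-0.2,0.2,-1.6,0,0,0,0,-0.2,0,-1.5,0,0,0,0,-0.5,0,-1.5,0,0,0,0,-0.5,0,-1.5,0,0,0,0,-0.7,0,-1.4,0,0,0,0]' && python3 -m inch '[-0.8,0,-1.4,0,0,0,0,-0.9,0,-1.2,0,0,0,0,-1.1,0,-1.2,0,0,0,0,-1.1,0,-1.1,0,0,0,0,-1.2,0,-1,0,0,0,0]'
python3 - <<'E'
from h import *
rel(.4415,.059,.134)
E
```

```text
time_s: 4.45
ee_pos: [0.4621, 0.0649, 0.2107]
tcp_rot: [[-0.98, -0.197, -0.002], [-0.197, 0.98, 0.001], [0.002, 0.001, -1.0]]
force: [1.5, -0.2, -3.0]
opening: 0.0195
finger_force: 30.0
time_s: 4.95
ee_pos: [0.512, 0.0744, 0.2694]
tcp_rot: [[-0.98, -0.197, -0.003], [-0.197, 0.98, -0.001], [0.003, 0.0, -1.0]]
force: [0.3, -1.0, -3.1]
opening: 0.0193
finger_force: 30.0
t 4.95 pos [0.512  0.0744 0.2694] yaw_y 101.34715886487078 tilt [3.07664220e-03 4.38945578e-05] F [ 0.3 -1.  -3.1] M [-0.21  0.35 -0.07] open 0.019279314609719263 j [  -4.1    9.8   87.2   -0.    83.1 -105.4]
tool shift cm [ 7.17 -0.12 13.56]
```

Following the arc with low forces. Continuing to about 110°.

```bash
python3 -m inch '[-1.3,0,-0.9,0,0,0,0,-1.4,0,-0.8,0,0,0,0,-1.4,0,-0.6,0,0,0,0,-1.5,0,-0.6,0,0,0,0,-1.5,0,-0.3,0,0,0,0]' && python3 -m inch '[-1.6,0,-0.3,0,0,0,0,-1.5,0,-0.1,0,0,0,0,-1.6,0,0,0,0,0,0,-1.6,0,0.2,0,0,0,0,-1.5,0,0.2,0,0,0,0]' && python3 -m inch '[-1.5,0,0.5,0,0,0,0,-1.5,0,0.5,0,0,0,0,0,0,0,0,0,0,0]'
python3 - <<'E'
from h import *
rel(.4415,.059,.134)
E
```

```text
time_s: 5.45
ee_pos: [0.5825, 0.0878, 0.3018]
tcp_rot: [[-0.981, -0.196, -0.001], [-0.196, 0.981, -0.002], [0.002, -0.001, -1.0]]
force: [-2.1, -2.4, 2.7]
opening: 0.0192
finger_force: 30.0
time_s: 5.95
ee_pos: [0.6594, 0.1024, 0.3012]
tcp_rot: [[-0.981, -0.196, -0.001], [-0.196, 0.981, -0.003], [0.001, -0.002, -1.0]]
force: [-0.4, -6.0, -2.7]
opening: 0.0193
finger_force: 30.0
time_s: 6.25
ee_pos: [0.6904, 0.1083, 0.2908]
tcp_rot: [[-0.981, -0.196, 0.002], [-0.196, 0.981, -0.002], [-0.001, -0.002, -1.0]]
force: [1.7, -4.3, 2.5]
opening: 0.0187
finger_force: 30.0
t 6.25 pos [0.6904 0.1083 0.2908] yaw_y 101.2775719914008 tilt [-0.00107555 -0.00249717] F [ 1.7 -4.3  2.5] M [-0.67 -0.15 -0.05] open 0.018711453196708475 j [-1.000e-01  2.920e+01  5.690e+01 -1.000e-01  9.390e+01 -1.014e+02]
tool shift cm [25.39  0.07 15.65]
```

Past upright. I'm releasing, rising clear, and turning the tool by 90° while the hasp falls.

```bash
python3 -m inch '[0,0,0,0,0,0,50,0,0,0,0,0,0,50,0,0,0,0,0,0,50,0,0,-2,0,0,0,50,0,0,-3,0,0,0,50]' && python3 -m inch '[0,0,0,0,0,0.143,50,0,0,0,0,0,0.143,50,0,0,0,0,0,0.143,50,0,0,0,0,0,0.143,50,0,0,0,0,0,0.143,50]' && python3 -m inch '[0,0,0,0,0,0.143,50,0,0,0,0,0,0.143,50,0,0,0,0,0,0.143,50,0,0,0,0,0,0.143,50,0,0,0,0,0,0.143,50]'
python3 -m inch '[0,0,0,0,0,0.143,50,0,0,0,0,0,0,50,0,0,0,0,0,0,50]'
python3 - <<'E'
from h import *
rel(.544,.081,.2)
for n in('top','scene'):
    im,d=grab(n,n+'3')
a=np.load('pics/top3.npz')['im'][150:270,170:350,::-1];b=np.load('pics/scene3.npz')['im'][130:250,180:360,::-1]
cv2.imwrite('pics/c3.png',cv2.resize(np.vstack([a,b]),None,fx=2.5,fy=2.5,interpolation=2))
E
```

```text
time_s: 6.75
ee_pos: [0.6869, 0.1103, 0.3399]
tcp_rot: [[-0.98, -0.197, -0.005], [-0.197, 0.98, 0.0], [0.005, 0.001, -1.0]]
force: [0.4, -0.1, 0.4]
opening: 0.0464
finger_force: 0.0
time_s: 7.25
ee_pos: [0.6878, 0.1103, 0.3418]
tcp_rot: [[-0.867, 0.499, -0.0], [0.499, 0.867, 0.0], [0.0, 0.0, -1.0]]
force: [0.4, -0.7, -0.3]
opening: 0.0463
finger_force: 0.0
time_s: 7.75
ee_pos: [0.6878, 0.1103, 0.3418]
tcp_rot: [[-0.328, 0.945, -0.0], [0.945, 0.328, 0.0], [0.0, -0.0, -1.0]]
force: [-0.5, -0.8, 0.1]
opening: 0.0466
finger_force: 0.0
time_s: 8.05
ee_pos: [0.688, 0.1102, 0.3418]
tcp_rot: [[-0.199, 0.98, -0.0], [0.98, 0.199, 0.0], [0.0, 0.0, -1.0]]
force: [1.2, -1.2, 0.0]
opening: 0.0461
finger_force: 0.0
t 8.05 pos [0.688  0.1102 0.3418] yaw_y 11.473917421378559 tilt [2.36663218e-04 1.86455144e-05] F [ 1.2 -1.2  0. ] M [-0.06  0.05 -0.01] open 0.04612524113642134 j [-1.000e-01  2.890e+01  5.050e+01  0.000e+00  1.006e+02 -1.150e+01]
tool shift cm [  0.   -14.69  14.18]
```

View pics/c3.png

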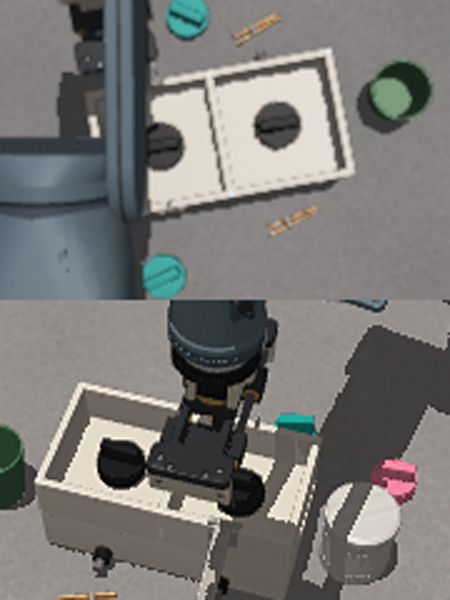

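The hasp hangs thrown back behind the tank at (205,555) in the crop, and the cap is still seated at (240,490). I'm moving over it and down, checking before the last centimetres.

```bash
python3 -m inch '[0,-3.7,1,0,0,0,50,0,-3.7,3,0,0,0,50,0,-3.7,3,0,0,0,50,0,-3.6,3,0,0,0,50,0,0,3,0,0,0,50]' && python3 -m inch '[0,0,2.5,0,0,0.007,50,0,0,2.5,0,0,0,50,0,0,0,0,0,0,50,0,0,0,0,0,0,50]'
python3 - <<'E'
from h import *
rel(.544,.081,.116)
im,d=grab('scene','s4'); cv2.imwrite('pics/s4c.png',cv2.resize(im[130:250,180:340,::-1],None,fx=4,fy=4,interpolation=2))
E
```

```text
time_s: 8.65
ee_pos: [0.5392, 0.0811, 0.2108]
tcp_rot: [[-0.197, 0.98, -0.003], [0.98, 0.197, -0.0], [0.0, -0.003, -1.0]]
force: [1.8, -0.1, 0.3]
opening: 0.0462
finger_force: 0.0
time_s: 9.05
ee_pos: [0.5442, 0.0812, 0.1621]
tcp_rot: [[-0.189, 0.982, -0.0], [0.982, 0.189, 0.0], [0.0, -0.0, -1.0]]
force: [0.4, -0.1, 0.3]
opening: 0.0463
finger_force: 0.0
t 9.05 pos [0.5442 0.0812 0.1621] yaw_y 10.889709363066135 tilt [ 0.00012576 -0.0003248 ] F [ 0.4 -0.1  0.3] M [-0.04  0.06  0.02] open 0.04634574621034839 j [ -3.1  17.4  92.7   0.   69.9 -14. ]
tool shift cm [-0.02 -0.02  4.61]
```

View pics/s4c.png

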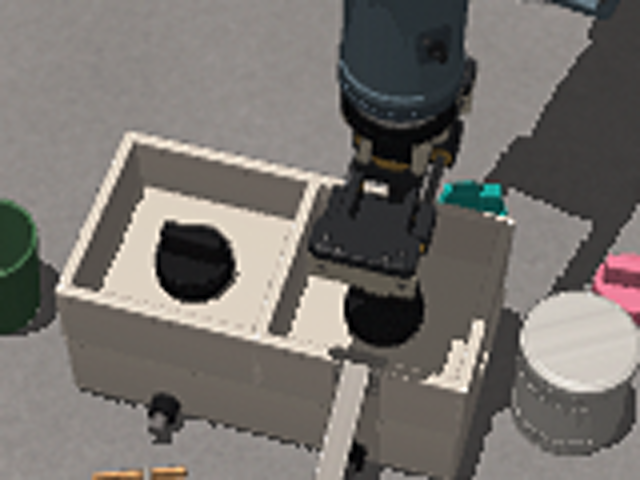

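The gripper at (375,230) is coming down centred over the cap at (383,315), and the hasp is back. I'm descending to about TCP z = .115 and closing.

```bash
python3 -m inch '[0,0,1.8,0,0,0,50,0,0,1.8,0,0,0,50,0,0,1.0,0,0,0,50,0,0,0,0,0,0,50,0,0,0,0,0,0,0]' && python3 -m inch '[0,0,0,0,0,0,0,0,0,0,0,0,0,0,0,0,0,0,0,0,0,0,0,0,0,0,0,0,0,0,0,0,0,0,0]'
python3 - <<'E'
from h import *
rel(.544,.081,.116)
E
```

```text
time_s: 9.6
ee_pos: [0.5448, 0.0812, 0.1167]
tcp_rot: [[-0.188, 0.982, 0.001], [0.982, 0.188, -0.0], [-0.0, 0.001, -1.0]]
force: [-0.4, -1.1, 0.0]
opening: 0.0422
finger_force: 0.0
time_s: 10.1
ee_pos: [0.5443, 0.0812, 0.1161]
tcp_rot: [[-0.188, 0.982, 0.001], [0.982, 0.188, -0.0], [-0.0, 0.001, -1.0]]
force: [0.1, -0.4, 3.1]
opening: 0.0138
finger_force: 30.0
t 10.1 pos [0.5443 0.0812 0.1161] yaw_y 10.834168778354552 tilt [-0.00017681  0.00068159] F [ 0.1 -0.4  3.1] M [-0.03  0.15  0.02] open 0.01384022824919952 j [ -3.1  20.   96.1  -0.   63.9 -14. ]
tool shift cm [-0.01 -0.03  0.01]
```

Gripped at 13.8 mm with almost no side force. Testing counter-clockwise (tool −z).

```bash
python3 -m inch '[0,0,0,0,0,-0.06,0,0,0,0,0,0,-0.06,0,0,0,0,0,0,-0.06,0,0,0,0,0,0,0,0]'
python3 -c "
from h import *
rel(.544,.081,.116)"
```

```text
time_s: 10.5
ee_pos: [0.5443, 0.0812, 0.116]
tcp_rot: [[-0.361, 0.933, 0.001], [0.933, 0.361, 0.0], [-0.0, 0.001, -1.0]]
force: [-0.3, 0.4, 3.7]
opening: 0.0138
finger_force: 30.0
t 10.5 pos [0.5443 0.0812 0.116 ] yaw_y 21.170134878427984 tilt [-0.00017879  0.00057134] F [-0.3  0.4  3.7] M [ 0.    0.17 -0.07] open 0.013775206588433805 j [ -3.1  20.   96.1   0.   63.9 -24.3]
tool shift cm [-0.01 -0.04  0.  ]
```

```bash
python3 -m inch '[0,0,0,0,0,-0.06,0,0,0,0,0,0,-0.06,0,0,0,0,0,0,0,0]'
python3 -c "
from h import *
rel(.544,.081,.116)"
```

```text
time_s: 10.8
ee_pos: [0.5443, 0.0812, 0.116]
tcp_rot: [[-0.468, 0.884, 0.001], [0.884, 0.468, 0.0], [-0.0, 0.001, -1.0]]
force: [-0.2, 0.6, 4.6]
opening: 0.0145
finger_force: 31.6
t 10.8 pos [0.5443 0.0812 0.116 ] yaw_y 27.89571905265549 tilt [-1.10293312e-05  6.38127969e-04] F [-0.2  0.6  4.6] M [-0.06  0.15 -0.65] open 0.014544448621410215 j [ -3.1  20.   96.1   0.   63.9 -31. ]
tool shift cm [-0.   -0.03  0.  ]
```

The moment rises hard at about 15° (−0.65 N m, wing skewing in the pads), so this is a left-hand thread. I'm turning clockwise to 70° past the start.

```bash
python3 -m inch '[0,0,0,0,0,0.1,0,0,0,0,0,0,0.138,0,0,0,0,0,0,0.138,0,0,0,0,0,0,0.138,0,0,0,0,0,0,0.138,0]'
python3 -m inch '[0,0,0,0,0,0.138,0,0,0,0,0,0,0.138,0,0,0,0,0,0,0.1,0,0,0,0,0,0,0,0]'
python3 -c "
from h import *
rel(.544,.081,.116)"
```

```text
time_s: 11.3
ee_pos: [0.5445, 0.081, 0.116]
tcp_rot: [[0.17, 0.985, 0.001], [0.985, -0.17, -0.0], [-0.0, 0.001, -1.0]]
force: [-0.5, -0.6, 4.1]
opening: 0.0139
finger_force: 29.6
time_s: 11.7
ee_pos: [0.5445, 0.0811, 0.116]
tcp_rot: [[0.516, 0.857, 0.001], [0.857, -0.516, -0.0], [0.0, 0.001, -1.0]]
force: [0.5, -0.3, 4.1]
opening: 0.0139
finger_force: 29.6
t 11.7 pos [0.5445 0.0811 0.116 ] yaw_y -31.037842985660646 tilt [0.00019783 0.00094227] F [ 0.5 -0.3  4.1] M [-0.07  0.09 -0.02] open 0.013863689822604896 j [-3.1 20.  96.1 -0.  63.9 27.9]
tool shift cm [-0.03 -0.04 -0.  ]
```

```bash
python3 -m inch '[0,0,0,0,0,0.13,0,0,0,0,0,0,0.13,0,0,0,0,0,0,0.13,0,0,0,0,0,0,0.1,0,0,0,0,0,0,0,0]' && python3 -m inch '[0,0,-0.3,0,0,0,0,0,0,-0.3,0,0,0,0,0,0,0,0,0,0,0]'
python3 -c "
from h import *
rel(.544,.081,.116)"
```

```text
time_s: 12.2
ee_pos: [0.5445, 0.0811, 0.116]
tcp_rot: [[0.857, 0.516, 0.001], [0.516, -0.857, -0.0], [0.001, 0.001, -1.0]]
force: [-0.4, -0.4, 5.0]
opening: 0.0136
finger_force: 29.6
time_s: 12.5
ee_pos: [0.544, 0.0812, 0.1218]
tcp_rot: [[0.856, 0.517, -0.0], [0.517, -0.856, 0.0], [-0.0, -0.0, -1.0]]
force: [-0.2, -0.8, -0.3]
opening: 0.0142
finger_force: 29.6
t 12.5 pos [0.544  0.0812 0.1218] yaw_y -58.87116292071589 tilt [-0.00014755 -0.00015726] F [-0.2 -0.8 -0.3] M [-0.07 -0.08 -0.01] open 0.01418794598991169 j [-3.1 19.6 95.7  0.  64.7 55.7]
tool shift cm [-0.01  0.02  0.58]
```

The lift shows only the cap's weight, so it's released. I'm raising it slowly to about 7.5 cm.

```bash
python3 -m inch '[0,0,-0.6,0,0,0,0,0,0,-0.6,0,0,0,0,0,0,-0.8,0,0,0,0,0,0,-1,0,0,0,0,0,0,-1,0,0,0,0]' && python3 -m inch '[0,0,-1,0,0,0,0,0,0,-1,0,0,0,0,0,0,-1,0,0,0,0,0,0,0,0,0,0,0,0,0,0,0,0,0,0]' && python3 -m inch '[0,0,0,0,0,0,0,0,0,0,0,0,0,0,0,0,0,0,0,0,0]'
python3 - <<'E'
from h import *
rel(.544,.081,.116); print(sensors.read_state()['finger_force'])
im,d=grab('scene','s5'); cv2.imwrite('pics/s5c.png',cv2.resize(im[110:250,170:350,::-1],None,fx=4,fy=4,interpolation=2))
E
```

```text
time_s: 13.0
ee_pos: [0.544, 0.0813, 0.1627]
tcp_rot: [[0.857, 0.516, 0.0], [0.516, -0.857, 0.0], [0.0, 0.0, -1.0]]
force: [-0.9, -0.0, -0.9]
opening: 0.0136
finger_force: 29.6
time_s: 13.5
ee_pos: [0.5441, 0.0812, 0.1918]
tcp_rot: [[0.857, 0.516, 0.0], [0.516, -0.857, -0.0], [0.0, 0.0, -1.0]]
force: [-0.3, -0.4, -0.9]
opening: 0.014
finger_force: 29.6
time_s: 13.8
ee_pos: [0.5438, 0.0812, 0.1912]
tcp_rot: [[0.857, 0.516, -0.001], [0.516, -0.857, 0.0], [-0.001, -0.001, -1.0]]
force: [-0.6, -1.2, -0.4]
opening: 0.0141
finger_force: 29.6
t 13.8 pos [0.5438 0.0812 0.1912] yaw_y -58.96016095196268 tilt [-0.00079144 -0.00053382] F [-0.6 -1.2 -0.4] M [-0.04  0.14  0.01] open 0.014101908178593253 j [-3.1 16.  90.3 -0.  73.7 55.8]
tool shift cm [0.01 0.03 7.52]
29.5927557349205
```

View pics/s5c.png

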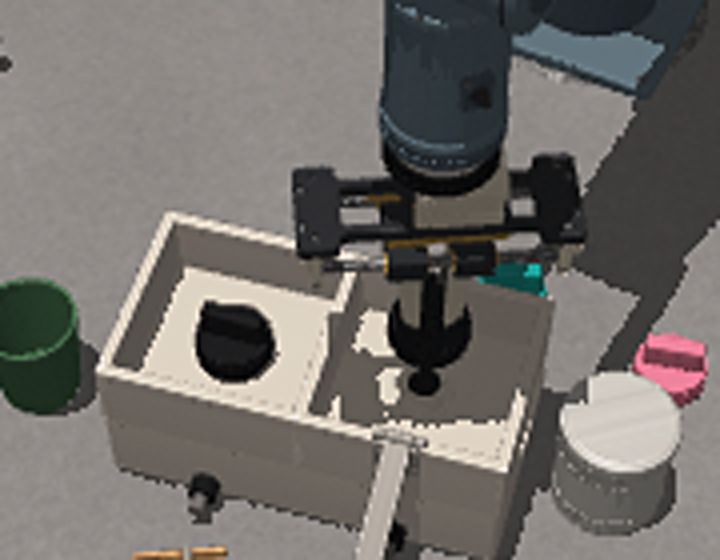

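The cap is held level at (430,330) above its bare neck at (424,380). The hasp is back, and cap2 and the bystanders have not moved. Handing in.

```bash
python3 -c "
from bench import ticket
print(ticket.hand_in())"
```

```text
the job is handed in; nothing more can be done
None
```

The job is handed in: the hasp is thrown back, and the cap (left-hand thread, loosens clockwise) is off and held level about 7.5 cm above its seat, straight over its neck; the last picture showed cap2 and the nearby bystanders still in place, and the hand-in returned no verdict.

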